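Close the analyser's filter hatch with its quarter-turn lock

TASK

The filter of the bench analyser has been changed: put the hatch cover back into its opening in the sloping deck so that its rim lies flat on the deck all round, then press the cover's knob in and turn it a quarter turn clockwise, until the cam under it catches and the knob springs back part way and stays there. Let go of it, and do not disturb the things that stand around.

Things in the scene. Friction and masses are not known exactly. Their poses are not given: they have to be found in the camera images.
- analyser: Bench analyser, a fixed white cabinet 220 mm deep, 260 mm wide, 140 mm high at its flat back part; a grey deck slopes 30 degrees down to its front (45 mm high there). Origin: centre of its underside on the table; x points to its back, y to its left, z up.
- deck: Sloping grey deck of the analyser, 190 mm along the slope, with the hatch opening (87 mm along the slope, 113 mm across, sharp-edged, 12 mm deep) right of a black display and keys. Origin: centre of the opening in the deck's surface; x up the slope, y across it to the analyser's left, z straight out of the deck, 30 degrees from vertical. Nothing rises more than 3 mm from it.
- catch (a point): Steel catch in the middle of the opening, this point being the middle of its top face, 4 mm below the deck's surface on the deck's z axis: a 40 x 48 mm plate with a slot, 31 mm long along the deck's x and 12 mm wide, which takes the cover's cam bar (24 x 6 mm). The bar passes the slot only with the knob unlocked; it then turns under the plate, over two ribs, into its seat.
- cover: Loose white hatch cover, a shallow lid, about 120 to 220 g with its knob, that lies on the table, knob up. Origin: centre of its underside; z out of its face. Flange plate 100 mm (x) by 126 mm (y), its underside 18 mm and top 22 mm above the origin. Seated, the origin is 18 mm below the deck's surface on the deck's z axis, cover x along deck x; it fits also turned by half a turn.
- cover_flange (a point): Centre of the underside of the cover's flange, 18 mm above the cover's origin, axes as the cover's; seated, it lies at the deck's origin. From here down stands the skirt, 18 mm high, outside 84 mm (x) by 110 mm (y) at the flange, 1.5 mm play a side in the opening, tapering to 80 by 106 mm at its lower edge.
- knob_top (a point): Centre of the top of the black knob's grip, on the knob's axis, 57 mm above the cover's origin with the knob out. The grip is an upright bar 36 mm long, 9 mm thick (pinch across this), 21 mm high, on a round disc 38 mm across whose top is 21 mm below this point. The point sinks and turns with the knob; its x runs along the grip, z outward along the axis.
- knob_press (a joint): How far the knob is pushed in against its spring: 0 out (start), 0.009 m fully in; 3.2 N starts it, 10.5 N holds it fully in. On the seated cover it turns only when pushed in 6.5 mm or more (aim for 8); caught, it rests at about 0.0035. Let go part way round, it stays at about 0.0065, not caught.
- knob_turn (a joint): Turn of the knob in the cover: 0 unlocked (stop, start; grip along the cover's x), 1.571 rad (stop) locked, a quarter turn clockwise seen from outside (grip along the cover's y). Its cam bar is parallel to the grip. Turning takes about 0.1 N m; it stays where it is left.
- gauze_box: Bystander: carton 62 x 98 x 46 mm, origin at the centre of its underside. To be left alone.
- petri_dish: Bystander: round dish 62 mm across, 14 mm high, origin at the centre of its underside. To be left alone.
- timer: Bystander: small white timer 61 x 61 x 21 mm, origin at the centre of its underside. To be left alone.
Mind the look-alikes: they are no part of the job. What is shaped like the cover but red is not meant.

How it is judged (in metres and radians):
On the way, in this order (a step that is already met when the one before it is completed fails the run):
1. the cover lies in the hatch opening with its flange on the deck (z of cover in the frame of deck below -0.015 m and x of cover in the frame of deck between -0.004 and 0.004 m and y of cover in the frame of deck between -0.004 and 0.004 m and angle between the z axis of cover and the z axis of deck, either way round below 0.06 rad), for 0.1 s.
2. the knob is turned a quarter turn and its cam has caught in the catch (value of joint knob_turn above 1.35 rad and value of joint knob_press below 0.005 m), for 0.2 s.
At the end, for the whole second after the job is handed in: The cover lies flush in the hatch: its flange on the deck to within 1.5 mm and 2.3 degrees, within 4 mm of the middle of the opening; the knob is turned at least 77 of its 90 degrees and has sprung back to between 2 and 5 mm of press, held there by its cam in the catch; all is released and at rest (all of step 2 and z of cover in the frame of deck between -0.0205 and -0.0165 m and x of cover in the frame of deck between -0.004 and 0.004 m and y of cover in the frame of deck between -0.004 and 0.004 m and angle between the z axis of cover and the z axis of deck, either way round below 0.04 rad and value of joint knob_press above 0.002 m and linear speed of cover below 0.01 m/s); the robot touches nothing.
It fails at once if a bystander (carton, dish or timer) is moved more than 20 mm (distance of any of gauze_box, petri_dish, timer from where it was at the start of the episode above 0.02 m).
It also fails if it takes over 56 s, if anything falls off the work surface, if the arm or the gripper's body presses on something with over 40 N, if the wrist force passes 120 N, or if a joint passes its speed limit or range.

ROBOT

A 6-joint arm with a two-finger parallel gripper is mounted at the origin on a cart in front of the work surface, level with it; the furniture and walls round the work are solid. World frame = base frame: x ahead of the robot, y to its left, z up, the work surface at z = 0. Lengths are in mm, angles in degrees, forces in N, time in s.
With the tool pointing down it reaches from about 300 to 850 mm from the base axis. Payload 4.2 kg.
Tool frame: the origin (TCP) lies between the finger pads; the fingertips stand ahead of it and the grasp point (between the pads) lies 3 mm ahead of it (nose_length is the z of the fingertips in the tool frame, in mm); z points along the fingers, y is the line along which they close (so a half turn about z gives the same grasp; the last joint's range is limited). The gripper opens to 91 mm and grips with 3 to 60 N. Pads are 32 mm wide; open, the fingers measure 118 mm over their backs; the gripper's body (76 mm by 178 mm) begins 60 mm behind the grasp point.
Start: joints at [68.125, 18.312, 89.639, -0, 72.044, -1.146], TCP at [203.528, 537.789, 235.976] pointing down, gripper open.
Joint ranges: [-177.97, 177.97], [-48.28, 115.42], [12.27, 149.76], [-77.06, 257.06], [2.81, 150.46], [-146.56, 146.56]. Speed limits (degrees/s): [147.25, 147.25, 180, 180, 180, 180].

INTERFACE

Orientations are given as [roll, pitch, yaw] about the fixed x, y, z axes, in that order (R = Rz(yaw) Ry(pitch) Rx(roll)).
In Python, from workcell import state, grab_frame, camera_params, job_done, nose_length gives the robot as it stands.
- The arm moves only by the tool step_arm, never from a script. Its argument "plan" is a list that holds one entry, the list of rows, each a list of 5 numbers: the shift along the tool's x, y, z in cm, then the turn about the tool's z in rad, then the opening, from 0 (shut) to 1 (fully open). In form: [[[x, y, z, turn, gripper], ...]]. A call has 1 to 20 rows; each row is the pose to reach, as a shift and turn from the pose commanded when the call began, along the tool's axes at that moment; what a row does not reach only later rows make up. A row lasts 1/8 s, in which the tool goes at most 62.5 mm and 10.7 degrees, less where a joint would pass 70% of its speed; a pose out of reach is approached as far as the arm can. A call with a gripper value outside its range is refused whole. The fingers move at their own pace and stop on an object; "newtons" is the grip in N (left out, the last holds). Time passes only in rows, so rows that repeat a pose let the fingers close. It gives the time, the measured TCP pose, the force, the opening and the grip force at its end, in the units of the state.
- state(): the state, without advancing time (a new reading comes with each control period).
- grab_frame(name): name is "scene" or "top" or "wrist"; returns the picture (384x512x3 uint8, blue, green, red); there is no depth.
- camera_params(name): a dict with "camera_matrix" (3x3 intrinsics, pixels), "R" (3x3) and "t" (3): a world point X has camera coordinates R X + t; the wrist camera has in their place "mount" (4x4, takes a point from camera to tool coordinates, whose origin is the TCP and whose axes are the flange's). Camera axes: x right, y down, z forward; pixel columns grow to the right and rows downward; lengths in mm; the calibration is good to about 2 mm. A picture is of the moment at which its call begins: read the wrist's pose just before it. camera_params takes no time and is no camera call.
- job_done(): hands the job in; it is judged then, once.
The state is a dict: "time_s": time; "qpos": joint angles; "qvel": joint speeds; "effort": joint torques, N m; "ee_pos": TCP position; "ee_rot": TCP orientation; "force": force on the tool from outside, world axes, zero at the start; "torque": the same for the moment, N m; "gripper_width": finger opening in mm; "gripper_force": force on a finger pad.
Only numpy, scipy, OpenCV 4.12 (cv2) and the standard library are available. Lean on these libraries where they do the work, as an engineer would, in place of code of your own. Each camera call takes 0.05 s, during which the arm holds its last target. There are 200 camera calls.

## Working session

There is one attempt and no reset: what is moved stays moved. The work goes in short steps, Python scripts to look and compute and a tool call to move; the robot and the scene stay as the last step left them, time stands still between calls to the robot, and variables do not carry over. Pictures are saved under pics/ and viewed, at most 10 in all, crops included, and the job is handed in when it is done.

Besides the shell and the picture viewer there is one more tool, called after "Emit:" as name(argument=value, ...) on one line, values as JSON. step_arm: Moves the arm, as the interface text tells. Its arguments: {"type":"object","properties":{"plan":{"type":"array","items":{"type":"array","items":{"type":"array","items":{"type":"number"}}}},"newtons":{"type":"number"}},"required":["plan"]}

```bash
mkdir -p pics; ls
python3 - <<'E'
from workcell import *
import cv2
s=state();print(s['time_s'],s['ee_pos'],s['ee_rot'],nose_length if not callable(nose_length) else nose_length())
import numpy as np
a=grab_frame('scene');b=grab_frame('top');w=grab_frame('wrist')
for n,i in zip(('scene','top','wrist'),(a,b,w)): cv2.imwrite(f'pics/{n}0.png',i)
for n in ('scene','top','wrist'):
  print(n,{k:np.round(v,3).tolist() for k,v in camera_params(n).items()})
E
```

```text
pics
0.0 [203.32866495 537.33671113 235.13301451] [-1.79898759e+02 -2.42793552e-03  1.59273565e+02] 22.0
scene {'camera_matrix': [[494.543, 0.0, 258.247], [0.0, 494.543, 187.688], [0.0, 0.0, 1.0]], 'R': [[-0.896, -0.444, 0.015], [-0.333, 0.651, -0.682], [0.293, -0.616, -0.731]], 't': [575.241, 189.866, 1597.538]}
top {'camera_matrix': [[466.888, 0.0, 249.196], [0.0, 466.888, 188.982], [0.0, 0.0, 1.0]], 'R': [[0.219, -0.976, -0.003], [-0.765, -0.17, -0.621], [0.606, 0.139, -0.783]], 't': [-1.651, 517.719, 1522.796]}
wrist {'camera_matrix': [[265.849, 0.0, 256.422], [0.0, 265.849, 190.044], [0.0, 0.0, 1.0]], 'mount': [[0.0, -0.968, -0.25, 70.33], [1.0, 0.0, 0.001, 0.359], [-0.001, -0.25, 0.968, -148.465], [0.0, 0.0, 0.0, 1.0]]}
```

View pics/scene0.png

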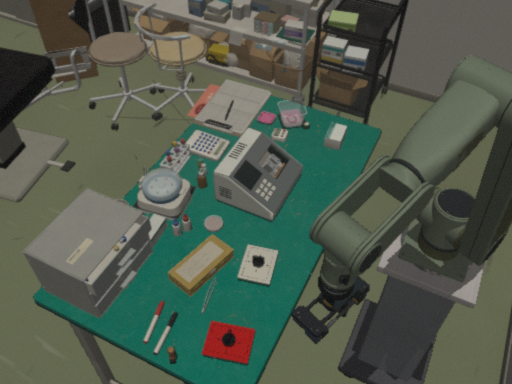

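View pics/top0.png

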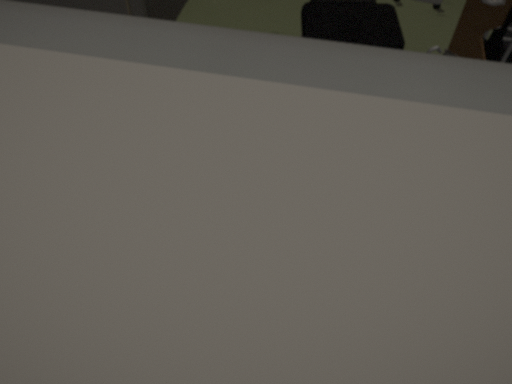

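Run:
```python
import cv2,numpy as np
a=cv2.imread('pics/scene0.png');w=cv2.imread('pics/wrist0.png')
c1=cv2.resize(a[120:225,200:312],None,fx=3.5,fy=3.5,interpolation=3)
c2=cv2.resize(a[225:365,195:307],None,fx=3.5,fy=3.5,interpolation=3)
h=max(c1.shape[0],c2.shape[0]);P=np.zeros((h,c1.shape[1]+c2.shape[1],3),np.uint8)
P[:c1.shape[0],:c1.shape[1]]=c1;P[:c2.shape[0],c1.shape[1]:]=c2
cv2.imwrite('pics/crop.png',P)
```

```text
(no output)
```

View pics/crop.png

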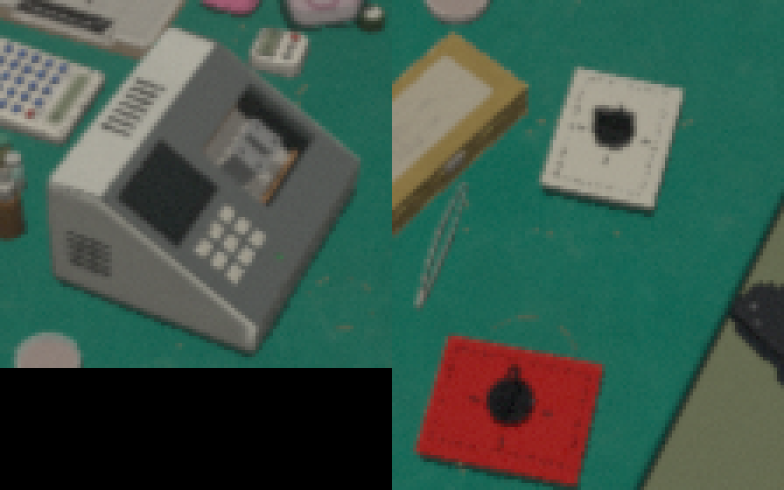

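View pics/wrist0.png

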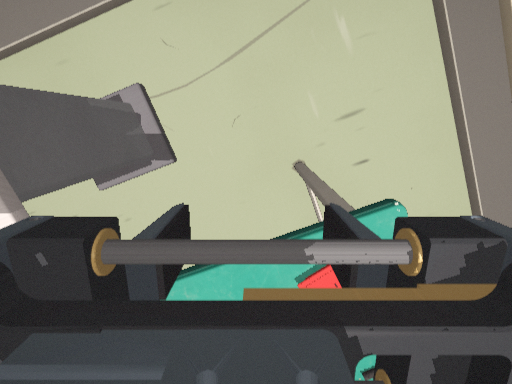

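```bash
cat > h.py <<'E'
import cv2,numpy as np
from workcell import *
from scipy.spatial.transform import Rotation as Rot
def tool():
    s=state();return np.array(s['ee_pos']),Rot.from_euler('xyz',s['ee_rot'],degrees=True).as_matrix()
def cam(n,pose=None):
    p=camera_params(n);K=np.array(p['camera_matrix'])
    if n=='wrist':
        t,R=pose or tool();M=np.array(p['mount']);return K,R@M[:3,:3],R@M[:3,3]+t
    R=np.array(p['R']);return K,R.T,-R.T@np.array(p['t'])
def ray(c,uv):
    K,R,o=c;d=R@np.linalg.inv(K)@np.array([*uv,1.]);return o,d/np.linalg.norm(d)
def plane(c,uv,z):
    o,d=ray(c,uv);return o+d*(z-o[2])/d[2]
def proj(c,X):
    K,R,o=c;q=K@(R.T@(np.array(X)-o));return q[:2]/q[2]
def meet(c1,u1,c2,u2):
    o1,d1=ray(c1,u1);o2,d2=ray(c2,u2)
    s=np.linalg.lstsq(np.c_[d1,-d2],o2-o1,rcond=None)[0]
    a=o1+s[0]*d1;b=o2+s[1]*d2;return (a+b)/2,np.linalg.norm(a-b)
E
python3 - <<'E'
from h import *
np.set_printoptions(precision=1,suppress=True)
c=cam('scene');a=cv2.imread('pics/scene0.png')
f=lambda x,y:(200+x/3.5-.4,120+y/3.5-.4)
for n,p,z in [('frontR',f(358,158),45),('frontL',f(255,327),45),('backR',f(215,42),140),('backL',f(110,200),140),('o_upR',f(245,83),115),('o_upL',f(205,158),115),('o_loR',f(315,127),72),('o_loL',f(272,205),72)]: print(n,plane(c,p,z))
m=np.zeros(a.shape[:2],np.uint8);h=cv2.cvtColor(a,cv2.COLOR_BGR2HSV)
m[235:292,230:285]=((h[...,1]<60)&(h[...,2]>110))[235:292,230:285]
ct=max(cv2.findContours(m,0,1)[0],key=cv2.contourArea)
X=np.array([plane(c,p[0],22)[:2] for p in cv2.convexHull(ct)],np.float32)
r=cv2.minAreaRect(X);print(r,X.mean(0))
k=np.zeros_like(m);k[235:292,230:285]=(a.max(2)<60)[235:292,230:285]
n,l,st,ce=cv2.connectedComponentsWithStats(k);i=1+st[1:,4].argmax();print(st[i],ce[i],plane(c,ce[i],45))
print(tool())
E
```

```text
frontR [ 519.4 -105.5   45. ]
frontL [517.2 148.3  45. ]
backR [ 683.3 -101.2  140. ]
backL [671.2 144.4 140. ]
o_upR [640.8 -84.6 115. ]
o_upL [628.7  31.2 115. ]
o_loR [ 567.5 -100.7   72. ]
o_loL [560.   20.5  72. ]
((479.57525634765625, 332.7712097167969), (101.35250091552734, 127.45928955078125), 12.525981903076172) [483.5 336.4]
[253 257  11  10  87] [257.6 261. ] [476.5 340.   45. ]
(array([203.4, 537.5, 235.3]), array([[-0.9,  0.4, -0. ],
       [ 0.4,  0.9, -0. ],
       [ 0. , -0. , -1. ]]))
```

Emit:
step_arm(plan=[[[-6, -0.6, 0, -0.1, 1], [-12, -1.2, 0, -0.2, 1], [-18, -1.8, 0, -0.3, 1], [-24, -2.4, 0, -0.4, 1], [-30, -3, 0, -0.5, 1], [-36, -3.5, 0, -0.58, 1], [-40.8, -4, 0, -0.58, 1], [-40.8, -4, 0, -0.58, 1], [-40.8, -4, 0, -0.58, 1]]])

```text
time_s: 1.27
ee_pos: [570.3, 356.1, 235.4]
ee_rot: [180.0, -0.1, -167.5]
force: [-0.1, 0.0, 0.5]
gripper_width: 91.2
gripper_force: 0.0
```

Run:
```python
from h import *
p=tool();s=state();print(p[0],s['ee_rot'],s['time_s'],np.round(s['qpos'],1),s['force'])
cv2.imwrite('pics/w1.png',grab_frame('wrist'))
print(proj(cam('wrist',p),[478,335,40]))
```

```text
[570.26664208 356.06477393 235.4107451 ] [ 1.79983763e+02 -9.35581326e-02 -1.67512331e+02] 1.275 [ 31.   27.3  75.5   0.   77.3 -71.5] [-0.1070621   0.00724768  0.51701891]
[255.34228852 100.77740526]
```

View pics/w1.png

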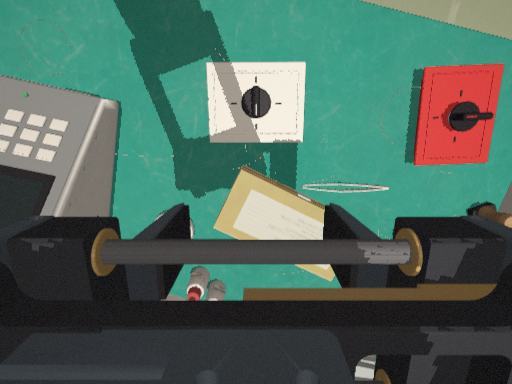

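Run:
```python
from h import *
np.set_printoptions(precision=1,suppress=True)
p=tool();w=cv2.imread('pics/w1.png');c=cam('wrist',p);s=cam('scene')
h=cv2.cvtColor(w,cv2.COLOR_BGR2HSV)
m=np.zeros(w.shape[:2],np.uint8);m[50:155,195:315]=((h[...,1]<60)&(w.max(2)>70))[50:155,195:315]
ct=max(cv2.findContours(m,0,1)[0],key=cv2.contourArea);r=cv2.minAreaRect(ct);print('px',r)
q=cv2.boxPoints(r);X=np.array([plane(c,u,22) for u in q]);print(X,X.mean(0))
for i in range(4): print(np.linalg.norm(X[i]-X[i-1]),np.degrees(np.arctan2(*(X[i]-X[i-1])[[1,0]])))
k=np.zeros_like(m);k[80:125,235:280]=(w.max(2)<55)[80:125,235:280]
n,l,st,ce=cv2.connectedComponentsWithStats(k);i=1+st[1:,4].argmax();print(st[i],ce[i],plane(c,ce[i],40))
# scene corners of the flange for height
a=cv2.imread('pics/scene0.png');hs=cv2.cvtColor(a,cv2.COLOR_BGR2HSV)
ms=np.zeros(a.shape[:2],np.uint8);ms[235:292,230:285]=((hs[...,1]<60)&(hs[...,2]>150))[235:292,230:285]
cs=max(cv2.findContours(ms,0,1)[0],key=cv2.contourArea)
Q=cv2.approxPolyN(cs,4,ensure_convex=True)[0];print('scene quad',Q)
for u in q:
    pr=proj(s,plane(c,u,22));b=min(Q,key=lambda t:np.linalg.norm(t-pr));print(pr,b,meet(c,u,s,b))
cv2.imwrite('pics/w1c.png',cv2.resize(w[70:130,225:285],None,fx=8,fy=8,interpolation=3))
```

```text
px ((255.5, 101.5), (81.0, 99.0), 90.0)
[[443.8 264.6  22. ]
 [416.8 385.4  22. ]
 [513.4 411.6  22. ]
 [542.3 281.7  22. ]] [479.1 335.8  22. ]
100.05563630311174 -170.14401897038138
123.81884453221797 102.58258940295877
100.08839679083363 15.184153604690119
133.12156985491666 -77.43586467432564
[242  86  19  32 260] [252.  102.9] [481.1 331.9  40. ]
scene quad [[277 250]
 [269 283]
 [237 277]
 [248 244]]
[277.6 251.3] [277 250] (array([445.2, 266.4,  30.2]), np.float64(0.28945313093816))
[268.7 284.4] [269 283] (array([417.4, 384.3,  27.4]), np.float64(1.4640618597894088))
[235.8 278.5] [237 277] (array([511.8, 409.7,  29.2]), np.float64(2.8296333839243024))
[247.1 243.7] [248 244] (array([541.2, 280.7,  19.9]), np.float64(2.9598519731518906))
```

View pics/w1c.png

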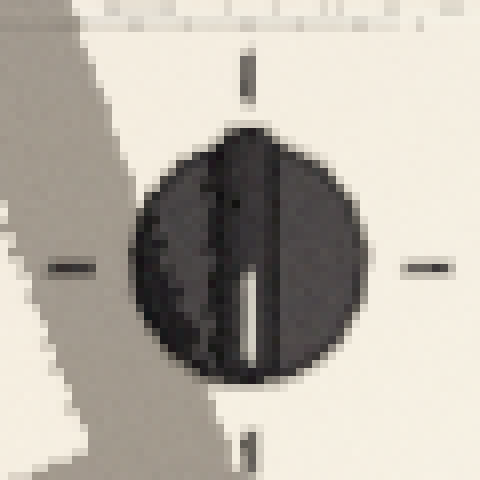

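Run:
```python
from h import *
p=tool();c=cam('wrist',p)
for u,z in [((255.6,101.2),57),((255.6,103.1),22)]:
    X=plane(c,u,z);print(X,p[1].T@(X-p[0]))
```

```text
[479.28354086 336.04653671  57.        ] [ 92.67300108  -0.31939492 178.84250995]
[479.19261861 335.96079736  22.        ] [ 92.74099407  -0.3932591  213.84258908]
```

Emit:
step_arm(plan=[[[4.6, 0, 3, 0, 1], [9.3, 0, 7, 0, 1], [9.3, 0, 12, 0, 0.7], [9.3, 0, 15.5, 0, 0.5], [9.3, 0, 16.8, 0, 0.4], [9.3, 0, 16.8, 0, 0.3], [9.3, 0, 16.8, 0, 0], [9.3, 0, 16.8, 0, 0], [9.3, 0, 16.8, 0, 0], [9.3, 0, 16.8, 0, 0]]], newtons=20)

```text
time_s: 2.58
ee_pos: [480.3, 335.9, 68.3]
ee_rot: [180.0, 0.0, -167.5]
force: [-0.1, -0.6, 0.4]
gripper_width: 14.0
gripper_force: 0.0
```

Emit:
step_arm(plan=[[[0, 0, 0, 0, 0], [0, 0, 0, 0, 0], [0, 0, 0, 0, 0]]])

```text
time_s: 2.95
ee_pos: [480.3, 335.8, 68.2]
ee_rot: [-180.0, 0.0, -167.5]
force: [-0.3, -0.5, 2.3]
gripper_width: 8.4
gripper_force: 20.0
```

Emit:
step_arm(plan=[[[0, 0, -2, 0, 0], [0, 0, -6, 0, 0], [0, 0, -11, 0, 0], [0, -4, -16, 0, 0], [-1, -8, -20, 0, 0], [-3, -13, -23.2, 0.05, 0], [-5, -18, -23.2, 0.1, 0], [-7, -23, -23.2, 0.15, 0], [-9, -28, -23.2, 0.2, 0], [-11, -33, -23.2, 0.2, 0], [-12.5, -37, -23.2, 0.2, 0], [-13.5, -40.8, -23.2, 0.2, 0], [-13.5, -40.8, -23.2, 0.2, 0], [-13.5, -40.8, -23.2, 0.2, 0], [-13.5, -40.8, -23.2, 0.2, 0]]])

```text
time_s: 4.82
ee_pos: [699.8, -32.0, 300.0]
ee_rot: [180.0, -0.0, -178.9]
force: [0.1, -0.1, -1.0]
gripper_width: 8.8
gripper_force: 20.0
```

Run:
```python
from h import *
p=tool();s=state();print(p[0],s['ee_rot'],s['time_s'],s['force'],s['gripper_width'],np.round(s['qpos'],1))
np.save('p2.npy',np.c_[p[1],p[0]])
w=grab_frame('wrist');cv2.imwrite('pics/w2.png',w)
cv2.imwrite('pics/w2v.png',cv2.resize(w[:260,100:430],None,fx=2.2,fy=2.2,interpolation=3))
```

```text
[699.83359537 -32.03212409 300.01637293] [ 1.79966136e+02 -1.62577511e-02 -1.78882712e+02] 4.825 [ 0.09203359 -0.09798575 -0.998403  ] 8.773573196605913 [ -3.6  28.8  63.9   0.   87.3 -94.7]
```

View pics/w2v.png

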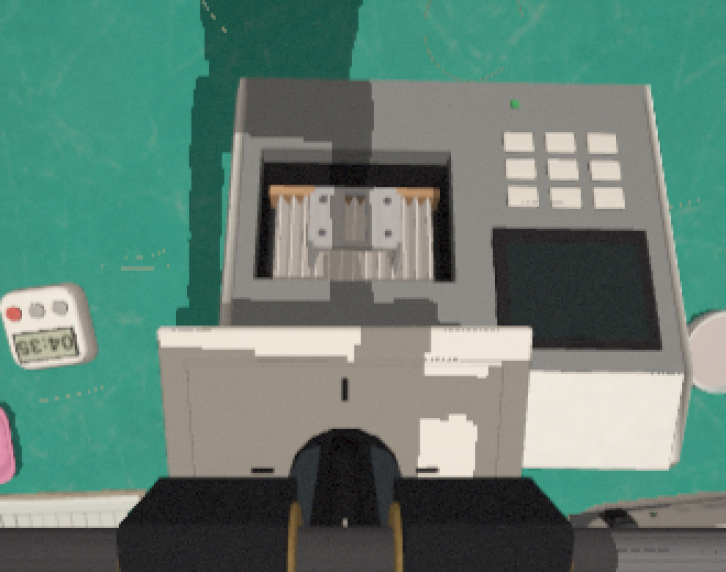

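```bash
cat > deck.py <<'E'
from h import *
np.set_printoptions(precision=1,suppress=True)
def sub(g,i): 
    a,b,c=g[i-1],g[i],g[i+1];d=a-2*b+c;return i+(0.5*(a-c)/d if d else 0)
def edge(gray,ax,lo,hi,span):
    # ax 0: horizontal edge (search rows lo..hi for each column in span); robust line v=a*u+b
    P=[]
    for k in span:
        v=gray[lo:hi,k] if ax==0 else gray[k,lo:hi]
        g=np.abs(np.diff(cv2.GaussianBlur(v.reshape(1,-1),(5,1),1).ravel()));i=int(g[1:-1].argmax())+1
        P.append((k,lo+sub(g,i)+.5))
    P=np.array(P);
    for _ in range(4):
        f=np.polyfit(P[:,0],P[:,1],1);r=abs(np.polyval(f,P[:,0])-P[:,1]);P=P[r<=max(.5,1.5*np.median(r))]
    return f,len(P),r.mean()
def cross(h,v): # row=h0*u+h1, col=v0*row+v1
    r=(h[0]*v[1]+h[1])/(1-h[0]*v[0]);return np.array([v[0]*r+v[1],r])
def onplane(c,u,p0,n):
    o,d=ray(c,u);return o+d*(n@(p0-o))/(n@d)
E
python3 - <<'E'
from deck import *
P=np.load('p2.npy');c=cam('wrist',(P[:,3],P[:,:3]));s=cam('scene')
g=cv2.cvtColor(cv2.imread('pics/w2.png'),6).astype(float)
F=edge(g,0,64,73,range(224,302));U=edge(g,0,124,133,range(222,246))
U2=edge(g,0,124,133,list(range(222,246))+list(range(285,302)));L=edge(g,1,209,221,range(92,122));R=edge(g,1,302,311,range(75,124))
A=edge(g,0,32,42,range(215,390))
for e in (F,U,U2,L,R,A): print(e)
a=[plane(c,(u,A[0][0]*u+A[0][1]),45) for u in (215,390)];print('front',a,np.degrees(np.arctan2(*(a[1]-a[0])[[0,1]])))
yaw=0;n=np.array([-.5,0,.866]);p0=(a[0]+a[1])/2
Q=[cross(h[0],v[0]) for h in (F,U2) for v in (L,R)]
X=np.array([onplane(c,q,p0,n) for q in Q]);print(np.array(Q));print(X,X.mean(0))
print([np.linalg.norm(X[i]-X[j]) for i,j in ((0,1),(2,3),(0,2),(1,3))])
for x in X: print('scene',proj(s,x))
E
```

```text
(array([ 0., 63.]), 77, np.float64(0.09333232400176021))
(array([ -0. , 125.5]), 22, np.float64(0.0619172920428781))
(array([  0. , 122.5]), 23, np.float64(0.10099743460595852))
(array([ -0.1, 223.1]), 30, np.float64(0.09876305864306024))
(array([  0. , 301.3]), 49, np.float64(0.08834861973007357))
(array([ 0. , 30.7]), 153, np.float64(0.1828592765776317))
front [array([516.7, -91.1,  45. ]), array([515.8, 147.9,  45. ])] -0.22092959439823243
[[218.8  66.8]
 [304.1  68.3]
 [215.1 125.1]
 [306.4 126.3]]
[[561.7 -83.1  71.3]
 [561.2  28.7  71. ]
 [635.3 -83.  113.7]
 [634.4  28.9 113.2]] [598.2 -27.1  92.3]
[np.float64(111.72361788896129), np.float64(111.90992876421535), np.float64(84.96655144835577), np.float64(84.54475813645958)]
scene [289.1 159.6]
scene [276.  179.8]
scene [270.8 144.3]
scene [257.  164.1]
```

Emit:
step_arm(plan=[[[0.2, 0.2, 2, 0.015, 0], [0.5, 0.5, 5, 0.015, 0], [0.5, 0.5, 6, 0.015, 0], [0.5, 0.5, 6, 0.015, 0], [0.5, 0.5, 6, 0.015, 0]]])

```text
time_s: 5.5
ee_pos: [695.9, -28.3, 241.5]
ee_rot: [-180.0, 0.2, -179.8]
force: [0.1, 0.2, -0.5]
gripper_width: 8.8
gripper_force: 20.0
```

Run:
```python
from deck import *
p=tool();np.save('p3.npy',np.c_[p[1],p[0]]);print(p[0],state()['ee_rot'])
w=grab_frame('wrist');cv2.imwrite('pics/w3.png',w)
P=np.load('p2.npy');c2=cam('wrist',(P[:,3],P[:,:3]));c=cam('wrist',p)
n=np.array([-.5,0,.866]);p0=np.array([516.2,28,45.])
Q2=np.array([[218.8,66.8],[304.1,68.3],[215.1,125.1],[306.4,126.3]])
E=np.array([proj(c,onplane(c2,q,p0,n)) for q in Q2]);print(E)
g=cv2.cvtColor(w,6).astype(float);r=lambda a,b:range(int(min(a,b))+6,int(max(a,b))-5)
F=edge(g,0,int(E[0,1])-6,int(E[0,1])+6,r(E[0,0],E[1,0]));ru=r(E[2,0],E[3,0]);ru=list(ru)[:len(ru)*1//3]+list(ru)[-len(ru)//4:]
U=edge(g,0,int(E[2,1])-5,int(E[2,1])+6,ru)
L=edge(g,1,int(E[[0,2],0].min())-4,int(E[[0,2],0].max())+4,r(E[0,1],E[2,1]));R=edge(g,1,int(E[[1,3],0].min())-4,int(E[[1,3],0].max())+4,r(E[1,1],E[3,1]))
for e in (F,U,L,R): print(e)
Q=np.array([cross(h[0],v[0]) for h in (F,U) for v in (L,R)]);print(Q)
X=np.array([onplane(c,q,p0,n) for q in Q]);print(X,X.mean(0))
print([np.linalg.norm(X[i]-X[j]) for i,j in ((0,1),(2,3),(0,2),(1,3))])
for a,b in zip(Q2,Q): print(meet(c2,a,c,b))
v=w[:200,180:350].copy()
for q in Q: cv2.circle(v,tuple(int(x) for x in np.round(q-[180,0])),1,(0,0,255),-1)
cv2.imwrite('pics/w3v.png',cv2.resize(v,None,fx=3,fy=3,interpolation=0))
```

```text
[695.9 -28.3 241.5] [-180.     0.2 -179.8]
[[206.3  60.3]
 [308.1  60.3]
 [202.  130.3]
 [312.3 129.9]]
(array([ 0. , 46.3]), 39, np.float64(0.2377306534294746))
(array([ -0. , 129.4]), 40, np.float64(0.08822877157159396))
(array([ -0.1, 209.6]), 58, np.float64(0.12152406537546571))
(array([  0.1, 304.5]), 58, np.float64(0.08713167149683002))
[[206.2  56.3]
 [308.2  61.3]
 [201.8 129.2]
 [312.4 129. ]]
[[557.2 -83.5  68.7]
 [562.3  28.8  71.6]
 [634.1 -83.2 113.1]
 [633.6  29.1 112.8]] [596.8 -27.2  91.5]
[np.float64(112.44664781824146), np.float64(112.30500052024814), np.float64(88.86498233139017), np.float64(82.30272280636359)]
(array([568.9, -75.9, 118.2]), np.float64(3.128628545209481))
(array([556.9,  33.2,  45.5]), np.float64(0.8316885298484995))
(array([634.8, -83.8, 109.7]), np.float64(1.123869839928078))
(array([634.4,  32.3,  95.9]), np.float64(0.7575648382209303))
```

View pics/w3v.png

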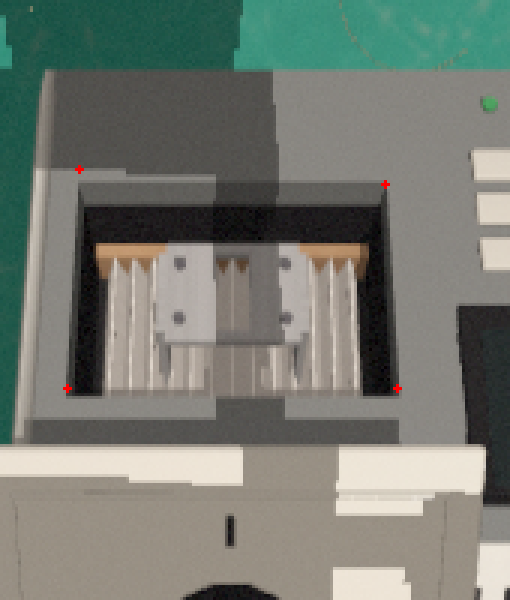

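```bash
python3 -c "
from h import *
s=state();print(s['ee_pos'],s['ee_rot'],s['qvel'],s['force'])"
```

```text
[695.90482593 -28.38115352 241.48395478] [-1.79991617e+02  1.59188170e-01 -1.79810407e+02] [-0.16764216  0.01003883  0.2492267   0.04850215 -0.11566469 -0.05426572] [ 0.18869405 -0.093197   -1.48358975]
```

Emit:
step_arm(plan=[[[3, 0, 0, 0, 0], [6, 0, 1, 0, 0], [9, 0, 3.5, 0, 0], [9.1, 0, 4.5, 0, 0], [9.1, 0, 4.5, 0, 0], [9.1, 0, 4.5, 0, 0]]])

```text
time_s: 6.3
ee_pos: [606.0, -28.8, 196.1]
ee_rot: [-180.0, 0.2, -179.8]
force: [0.2, 0.8, -0.5]
gripper_width: 8.6
gripper_force: 20.0
```

Emit:
step_arm(plan=[[[0, 0.15, 0.4, 0, 0], [0, 0.15, 0.8, 0, 0], [0.35, 0.15, 1.1, 0, 0], [0.7, 0.15, 1.45, 0, 0], [1.0, 0.15, 1.8, 0, 0], [1.2, 0.15, 2.05, 0, 0], [1.2, 0.15, 2.05, 0, 0]]], newtons=8)

```text
time_s: 7.18
ee_pos: [591.6, -27.2, 174.1]
ee_rot: [180.0, -0.1, -179.8]
force: [-1.2, 0.5, 0.1]
gripper_width: 8.9
gripper_force: 8.0
```

Run:
```python
from h import *
s=state();print(s['ee_pos'],s['ee_rot'],s['force'],s['torque'])
cv2.imwrite('pics/s4.png',cv2.resize(grab_frame('scene')[100:230,190:340],None,fx=4,fy=4,interpolation=3))
```

```text
[591.57350204 -27.1920298  174.14894576] [ 1.79993272e+02 -7.29677347e-02 -1.79816009e+02] [-1.15606262  0.52068993  0.0647248 ] [-0.00387227  0.16472563  0.05440817]
```

View pics/s4.png

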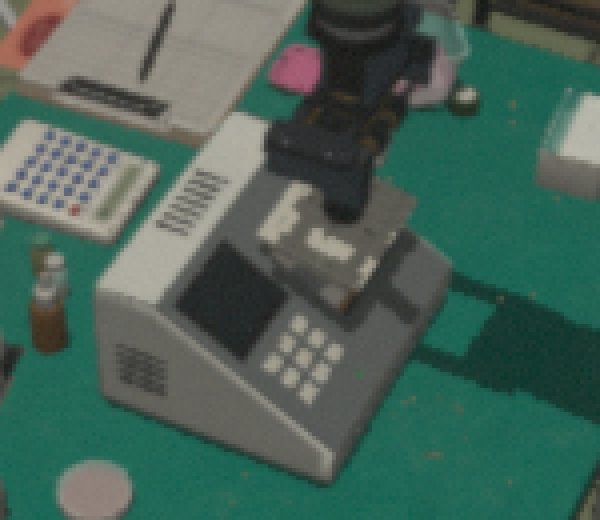

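Emit:
step_arm(plan=[[[0.3, 0, 0.4, 0, 0], [0.55, 0, 0.8, 0, 0], [0.75, 0, 1.2, 0, 0], [0.84, 0, 1.5, 0, 0], [0.84, 0, 1.5, 0, 0]]])

```text
time_s: 7.85
ee_pos: [583.1, -27.2, 158.9]
ee_rot: [180.0, -0.1, -179.8]
force: [-1.7, -1.2, -0.8]
gripper_width: 8.8
gripper_force: 8.0
```

Run:
```python
from h import *
s=state();print(s['ee_pos'],s['ee_rot'],s['force'],s['torque'])
p=tool();c=cam('wrist',p);w=grab_frame('wrist');cv2.imwrite('pics/w5.png',w)
piv=p[0]-[0,0,16.6]
for a in (15,20,25,30,35):   # flange downhill top-edge corners for given tilt
    R=Rot.from_euler('y',-a,degrees=True).as_matrix()
    print(a,[np.round(proj(c,piv+R@np.array([-50,y,22-51.6]))) for y in (-63,63)])
h=cv2.cvtColor(w,cv2.COLOR_BGR2HSV)
for u in (200,225,290,310): print(u,[tuple(w[r,u]) and int(w[r,u].mean()) for r in range(90,180,3)])
```

```text
[583.09725455 -27.20978637 158.85707223] [ 1.79992713e+02 -1.07844052e-01 -1.79815365e+02] [-1.67746963 -1.1787487  -0.84790099] [0.0100175  0.40271927 0.03305698]
15 [array([175., 160.]), array([336., 161.])]
20 [array([177., 164.]), array([335., 165.])]
25 [array([178., 169.]), array([333., 169.])]
30 [array([179., 173.]), array([332., 174.])]
35 [array([180., 178.]), array([331., 179.])]
200 [156, 154, 167, 172, 167, 161, 156, 157, 159, 161, 161, 171, 183, 185, 185, 186, 185, 184, 184, 187, 167, 123, 124, 120, 124, 121, 122, 127, 194, 192]
225 [157, 162, 158, 155, 158, 157, 157, 163, 156, 155, 159, 164, 182, 187, 187, 185, 187, 184, 186, 186, 186, 164, 122, 123, 122, 123, 122, 127, 191, 192]
290 [155, 153, 158, 157, 156, 156, 156, 154, 157, 159, 161, 173, 182, 186, 184, 185, 186, 187, 187, 186, 185, 187, 186, 186, 123, 123, 122, 127, 191, 191]
310 [160, 156, 156, 158, 162, 158, 156, 158, 157, 156, 157, 179, 184, 186, 184, 186, 184, 186, 186, 187, 186, 185, 122, 123, 121, 120, 123, 128, 191, 192]
```

Emit:
step_arm(plan=[[[0.3, 0, 0.17, 0, 0], [0.6, 0, 0.35, 0, 0], [0.99, 0, 0.57, 0, 0], [0.99, 0, 0.57, 0, 0], [0.88, 0, 0.76, 0, 0], [0.77, 0, 0.95, 0, 0], [0.66, 0, 1.14, 0, 0], [0.66, 0, 1.14, 0, 0]]])

```text
time_s: 8.9
ee_pos: [577.2, -27.2, 147.8]
ee_rot: [180.0, -0.0, -179.8]
force: [0.2, -0.3, -0.9]
gripper_width: 8.8
gripper_force: 8.0
```

Emit:
step_arm(plan=[[[-0.1, 0, 0.19, 0, 0], [-0.22, 0, 0.38, 0, 0], [-0.33, 0, 0.57, 0, 0], [-0.44, 0, 0.76, 0, 0], [-0.52, 0, 0.92, 0, 0], [-0.58, 0, 1.0, 0, 0], [-0.58, 0, 1.0, 0, 0]]])

```text
time_s: 9.78
ee_pos: [582.8, -27.2, 138.4]
ee_rot: [180.0, -0.0, -179.8]
force: [-1.4, -0.1, 2.3]
gripper_width: 8.9
gripper_force: 8.0
```

Run:
```python
from h import *
s=state();print(s['time_s'],s['ee_pos'],s['ee_rot'],s['force'],s['torque'])
p=tool();c=cam('wrist',p);w=grab_frame('wrist');cv2.imwrite('pics/w6.png',w)
n=np.array([-.5,0,.866]);ex=np.array([.866,0,.5]);o=np.array([598.7,-27.2,92.4])
r=p[0]-[0,0,16.6]-o;print('s,n',r@ex,r@n-51.6)
print([np.round(proj(c,o-50*ex+4*n+[0,y,0])) for y in (-63,63)])
for u in (190,215,290,315): print(u,[int(w[r,u].mean()) for r in range(120,200,3)])
```

```text
9.775 [582.78892107 -27.21529372 138.37023033] [ 1.79997551e+02 -1.78157189e-02 -1.79814382e+02] [-1.38750181 -0.14639541  2.28182367] [0.07985252 0.408013   0.000634  ]
s,n 0.9061208106813226 -18.20984106892132
[array([179., 172.]), array([332., 173.])]
190 [159, 158, 168, 184, 185, 186, 187, 185, 187, 185, 187, 163, 123, 121, 122, 123, 123, 120, 193, 191, 192, 192, 192, 191, 184, 184, 180]
215 [155, 154, 169, 187, 186, 186, 185, 186, 186, 187, 185, 167, 120, 125, 123, 126, 124, 135, 193, 191, 191, 192, 189, 193, 193, 192, 193]
290 [157, 159, 168, 186, 187, 186, 185, 186, 185, 187, 185, 187, 186, 187, 188, 124, 123, 135, 193, 193, 190, 191, 250, 254, 254, 254, 254]
315 [160, 169, 169, 186, 187, 186, 186, 188, 187, 186, 185, 187, 186, 166, 119, 123, 124, 135, 193, 194, 193, 191, 187, 193, 191, 193, 193]
```

Emit:
step_arm(plan=[[[0, 0, 0, 0, 0.15], [0, 0, 0, 0, 0.15], [0, 0, 0, 0, 0.15], [-0.07, 0, 0.13, 0, 0.15], [-0.15, 0, 0.25, 0, 0.15], [-0.15, 0, 0.25, 0, 0.15]]])

```text
time_s: 10.58
ee_pos: [584.4, -27.2, 135.7]
ee_rot: [180.0, -0.0, -179.8]
force: [-0.6, 0.9, 2.3]
gripper_width: 14.4
gripper_force: 1.3
```

Emit:
step_arm(plan=[[[-0.07, 0, 0.12, 0, 0.15], [-0.15, 0, 0.26, 0, 0.15], [-0.15, 0, 0.26, 0, 0.15]]])

```text
time_s: 10.95
ee_pos: [585.9, -27.2, 133.1]
ee_rot: [180.0, -0.0, -179.8]
force: [-1.6, 0.3, 4.8]
gripper_width: 13.5
gripper_force: 2.4
```

Emit:
step_arm(plan=[[[-0.1, 0, 0.18, 0, 0.15], [-0.2, 0, 0.35, 0, 0.15], [-0.2, 0, 0.35, 0, 0.15], [-0.2, 0, 0.35, 0, 0.15]]])

```text
time_s: 11.45
ee_pos: [587.8, -27.2, 130.0]
ee_rot: [180.0, -0.0, -179.8]
force: [-3.7, 0.6, 6.7]
gripper_width: 13.6
gripper_force: 3.6
```

Emit:
step_arm(plan=[[[-0.1, 0, 0.18, 0, 0.15], [-0.15, 0, 0.26, 0, 0.15], [-0.15, 0, 0.26, 0, 0.15]]])

```text
time_s: 11.82
ee_pos: [589.1, -27.2, 127.8]
ee_rot: [180.0, -0.0, -179.8]
force: [-4.6, 0.5, 9.3]
gripper_width: 13.7
gripper_force: 4.9
```

Emit:
step_arm(plan=[[[-0.03, 0, 0.05, 0, 0], [-0.03, 0, 0.05, 0, 0], [-0.03, 0, 0.05, 0, 0], [-0.03, 0, 0.05, 0, 0]]], newtons=10)

```text
time_s: 12.32
ee_pos: [589.4, -27.2, 127.9]
ee_rot: [180.0, 0.0, -179.8]
force: [-5.8, 0.2, 12.8]
gripper_width: 9.0
gripper_force: 18.7
```

Emit:
step_arm(plan=[[[0, 0, 0, 0.1, 0], [0, 0, 0, 0.2, 0], [0, 0, 0, 0.3, 0], [0, 0, 0, 0.4, 0], [0, 0, 0, 0.5, 0], [0, 0, 0, 0.5, 0]]])

```text
time_s: 13.08
ee_pos: [589.1, -27.2, 128.4]
ee_rot: [-180.0, -0.0, 151.5]
force: [-7.6, 0.1, 14.9]
gripper_width: 12.2
gripper_force: 19.4
```

Emit:
step_arm(plan=[[[0, 0, 0, 0.1, 0], [0, 0, 0, 0.2, 0], [0, 0, 0, 0.3, 0], [0, 0, 0, 0.4, 0], [0, 0, 0, 0.5, 0], [0, 0, 0, 0.5, 0]]])

```text
time_s: 13.82
ee_pos: [588.1, -27.5, 128.0]
ee_rot: [-179.9, -0.1, 122.9]
force: [-9.1, -1.1, 15.4]
gripper_width: 14.8
gripper_force: 18.1
```

```bash
python3 -c "
from h import *
s=state();print(s['ee_pos'],s['ee_rot'],s['force'],s['torque'],s['gripper_width'],np.round(s['qpos'],1))
cv2.imwrite('pics/w7.png',grab_frame('wrist'))"
```

```text
[588.11562986 -27.51482259 128.0336215 ] [-1.79853909e+02 -5.21485494e-02  1.22881078e+02] [-9.13342977 -1.08540805 15.44606286] [-0.15052152  1.30057355  0.05331209] 14.820279733951653 [ -3.8  24.5  96.6  -0.1  59.  -36.6]
```

Emit:
step_arm(plan=[[[0, 0, 0, 0.1, 0], [0, 0, 0, 0.2, 0], [0, 0, 0, 0.3, 0], [0, 0, 0, 0.4, 0], [0, 0, 0, 0.5, 0], [0, 0, 0, 0.6, 0], [0, 0, 0, 0.7, 0], [0, 0, 0, 0.7, 0]]])

```text
time_s: 14.88
ee_pos: [587.5, -26.6, 126.7]
ee_rot: [-179.7, -0.0, 82.9]
force: [-8.8, 1.4, 9.4]
gripper_width: 17.0
gripper_force: 18.5
```

```bash
python3 -c "
from h import *
s=state();print(s['ee_pos'],s['ee_rot'],s['force'],s['torque'],s['gripper_width'],np.round(s['qpos'],1))"
```

```text
[587.47930267 -26.62577633 126.71247779] [-1.79708247e+02 -7.97323924e-03  8.28678610e+01] [-8.76041555  1.3865546   9.35705029] [0.43164869 1.34538423 0.61016383] 16.965482433340235 [-3.7 24.6 96.7  0.  59.   3.4]
```

Emit:
step_arm(plan=[[[0, 0, 0, 0, 0], [-0.01, -0.1, -0.17, 0, 0], [-0.02, -0.2, -0.35, 0, 0], [-0.04, -0.3, -0.52, 0, 0], [-0.04, -0.3, -0.52, 0, 0.25], [-0.04, -0.3, -0.52, 0, 0.25], [-0.04, -0.3, -0.52, 0, 0.25]]], newtons=4)

```text
time_s: 15.75
ee_pos: [583.8, -26.6, 130.6]
ee_rot: [-179.6, -0.0, 82.8]
force: [-6.8, 1.1, 4.8]
gripper_width: 23.1
gripper_force: 3.8
```

Emit:
step_arm(plan=[[[0, 0, -1, 0, 0.25], [0, 0, -3, 0, 0.25], [0, 0, -7, 0, 0.25], [0, 4, -11, -0.4, 0.25], [0, 8, -15, -0.9, 0.25], [0, 10, -15, -1.2, 0.25], [0, 10, -15, -1.55, 0.25], [0, 10, -15, -1.55, 0.25], [0, 10, -15, -1.55, 0.25]]])

```text
time_s: 16.88
ee_pos: [686.8, -39.9, 281.3]
ee_rot: [180.0, 0.1, 147.6]
force: [-0.4, -0.4, 0.1]
gripper_width: 22.8
gripper_force: 0.0
```

Run:
```python
from h import *
np.set_printoptions(precision=1,suppress=True)
p=tool();c=cam('wrist',p);s=state();print(s['time_s'],p[0],s['ee_rot'],s['force'])
w=grab_frame('wrist');cv2.imwrite('pics/w8.png',w)
n=np.array([-.5,0,.866]);ex=np.array([.866,0,.5]);o=np.array([598.7,-27.2,92.4])
for x,y in ((-50,-63),(-50,63),(50,63),(50,-63)): print(proj(c,o+x*ex+[0,y,0]+4*n))
q=proj(c,o+39*n);print(q)
u,v=int(q[0])-95,max(0,int(q[1])-75)
cv2.imwrite('pics/w8v.png',cv2.resize(w[v:v+150,u:u+190],None,fx=4,fy=4,interpolation=3));print(u,v)
```

```text
16.875 [686.8 -39.9 281.3] [180.    0.1 147.6] [-0.4 -0.4  0.1]
[167.4 108.9]
[249.5  51.5]
[290.4 112.2]
[198.3 171.9]
[212.1  95.1]
117 20
```

View pics/w8v.png

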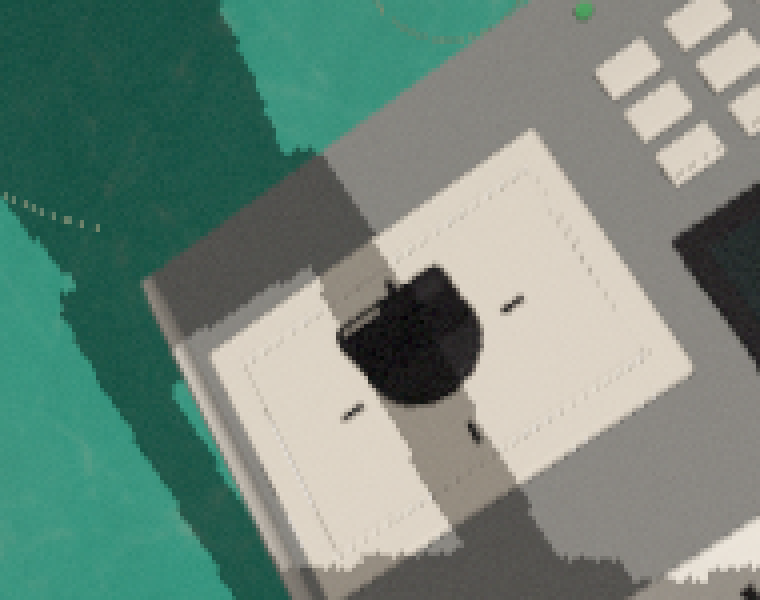

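Emit:
step_arm(plan=[[[0.5, 0.1, 2, -0.18, 0.25], [1, 0.3, 4, -0.36, 0.25], [1.7, 0.45, 6.5, -0.56, 0.25], [1.7, 0.45, 6.5, -0.56, 0.25], [1.7, 0.45, 6.5, -0.56, 0.25], [1.7, 0.45, 6.5, -0.56, 0.25]]])

```text
time_s: 17.68
ee_pos: [675.1, -27.1, 217.9]
ee_rot: [-180.0, 0.2, 179.2]
force: [0.2, -0.4, 0.1]
gripper_width: 22.9
gripper_force: 0.0
```

Run:
```python
from h import *
np.set_printoptions(precision=1,suppress=True)
p=tool();c=cam('wrist',p);s=state();print(s['time_s'],p[0],s['ee_rot'],s['force'])
w=grab_frame('wrist');cv2.imwrite('pics/w9.png',w)
n=np.array([-.5,0,.866]);ex=np.array([.866,0,.5]);ey=np.array([0,1.,0]);o=np.array([598.7,-27.2,92.4])
print('flange',[proj(c,o+x*ex+y*ey+4*n) for x,y in ((-50,-63),(-50,63),(50,63),(50,-63))])
g=w.max(2);h=cv2.cvtColor(w,cv2.COLOR_BGR2HSV)
q=proj(c,o+30*n).astype(int);print(q)
k=np.zeros(g.shape,np.uint8);k[q[1]-45:q[1]+40,q[0]-40:q[0]+40]=(g<65)[q[1]-45:q[1]+40,q[0]-40:q[0]+40]
_,l,st,ce=cv2.connectedComponentsWithStats(k);i=l[q[1],q[0]];print(i,st[i],ce[i])
ct=max(cv2.findContours((l==i).astype(np.uint8),0,1)[0],key=cv2.contourArea)
def mask(press,th):
    P=[o+a*ex+b*ey+(39-press-d)*n for d in (0,21) for a,b in [( sx*4.5*np.sin(th)+sy*18*np.cos(th), -sx*4.5*np.cos(th)+sy*18*np.sin(th)) for sx in (1,-1) for sy in (1,-1)]]
    return np.array([proj(c,x) for x in P])
for pr in (0,3.5,6.5): print(pr,'bar top rows/cols',mask(pr,np.pi/2)[:4].ravel(), 'disc bottom', proj(c,o+(18-pr)*n+19*ex))
m=(l==i)
print('rows top:',{u:int(np.where(m[:,u])[0].min()) for u in range(st[i,0],st[i,0]+st[i,2],2)})
# white flange edges
print('down edge',[int(np.argmax(np.diff(g[:q[1]-35,u].astype(int))))+.5 for u in (q[0]-45,q[0]+45)])
```

```text
17.675 [675.1 -27.1 217.9] [-180.     0.2  179.2] [ 0.2 -0.4  0.1]
flange [array([192.6,  69.8]), array([315.4,  68. ]), array([323.1, 159.1]), array([187.1, 161. ])]
[254  96]
1 [ 235   83   40   42 1184] [255.2 104.8]
0 bar top rows/cols [275.3  93.9 232.7  94.6 275.   84.8 232.8  85.4] disc bottom [254.5 122.3]
3.5 bar top rows/cols [275.   96.4 233.1  97.  274.7  87.4 233.2  88. ] disc bottom [254.5 124.3]
6.5 bar top rows/cols [274.8  98.5 233.4  99.1 274.5  89.6 233.5  90.2] disc bottom [254.6 125.9]
rows top: {235: 92, 237: 93, 239: 93, 241: 89, 243: 89, 245: 89, 247: 89, 249: 89, 251: 89, 253: 89, 255: 83, 257: 89, 259: 89, 261: 89, 263: 89, 265: 89, 267: 89, 269: 89, 271: 89, 273: 89}
down edge [58.5, 28.5]
```

Run:
```python
import cv2
w=cv2.imread('pics/w9.png').astype(int).mean(2)
for u in (205,225,285,305): print(u,w[60:78,u].astype(int).tolist(),w[150:168,u].astype(int).tolist())
print(w[80:95,262].astype(int).tolist(),w[118:130,254].astype(int).tolist(),w[118:130,262].astype(int).tolist())
```

```text
205 [133, 136, 134, 135, 133, 137, 134, 132, 136, 142, 187, 215, 211, 212, 213, 212, 212, 208] [143, 142, 142, 140, 140, 142, 142, 141, 141, 137, 111, 78, 82, 86, 85, 85, 85, 84]
225 [80, 111, 133, 137, 133, 133, 134, 135, 136, 159, 194, 212, 213, 211, 211, 212, 212, 210] [213, 190, 144, 140, 142, 142, 141, 143, 143, 142, 119, 85, 87, 86, 87, 86, 82, 86]
285 [134, 133, 134, 134, 136, 136, 135, 135, 152, 190, 212, 214, 213, 213, 212, 212, 209, 215] [214, 214, 214, 214, 215, 214, 214, 215, 209, 169, 75, 88, 83, 82, 85, 86, 84, 84]
305 [133, 136, 134, 133, 136, 137, 134, 136, 175, 206, 211, 212, 211, 213, 212, 212, 210, 208] [214, 213, 214, 215, 193, 143, 140, 140, 137, 118, 82, 86, 84, 85, 84, 83, 82, 82]
[140, 143, 143, 143, 143, 141, 143, 128, 92, 11, 28, 32, 21, 32, 23] [24, 22, 27, 28, 23, 19, 86, 128, 142, 144, 145, 143] [30, 17, 27, 25, 16, 103, 143, 143, 143, 144, 142, 141]
```

```bash
python3 -c "
from workcell import *
print(job_done())"
```

```text
the job is handed in; nothing more can be done
None
```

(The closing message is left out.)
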